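# Rehang the ladle and fold the emptied peg away

## Robot

A 6-joint arm with a two-finger parallel gripper is mounted at the origin on a cart in front of the work surface, level with it; the furniture and walls round the work are solid. World frame = base frame: x ahead of the robot, y to its left, z up, the work surface at z = 0. Lengths are in mm, angles in rad, forces in N, time in s.
With the tool pointing down it reaches from about 275 to 975 mm from the base axis. Payload 8.4 kg.
Tool frame: the origin (TCP) lies midway between the tips of the shut fingers; the grasp point (between the pads) lies 19 mm behind it; z points along the fingers, y is the line along which they close (so a half turn about z gives the same grasp; the last joint's range is limited). The gripper opens to 92 mm and grips with 3 to 60 N. Pads are 20 mm wide; open, the fingers measure 128 mm over their backs; the gripper's body (75 mm by 189 mm) begins 69 mm behind the grasp point.
Start: joints at [1.295, 0.353, 1.633, -0, 1.155, -0.002], TCP at [168.993, 601.722, 214.583] pointing down, gripper open.
Joint ranges: [-2.63, 2.63], [-0.92, 2.1], [0.06, 2.66], [-1.3, 4.44], [0, 2.69], [-3.02, 3.02]. Speed limits (rad/s): [2.22, 2.22, 2.79, 3.14, 3.14, 3.14].

## Interface

Orientations are given as a 3x3 rotation matrix whose columns are the frame's x, y, z axes.
In Python, from rig import env gives the robot as it stands.
- The arm moves only by the tool arm_command, never from a script. Its argument "commands" is a list of rows, each an object with "slide": the shift along the tool's x, y, z in cm, a list of three; "rotation": the turn, a rotation vector about the tool's x, y, z in rad, a list of three; "jaw": the closure in counts, from 0 (fully open) to 255 (shut). A call has 1 to 8 rows; each row shifts and turns the commanded pose from where the row before left it, along the tool's axes as they then stand; what a row does not reach is not made up. A row lasts 1/10 s, in which the tool goes at most 50 mm and 8.59 degrees, less where a joint would pass 70% of its speed; a pose out of reach is approached as far as the arm can. A call is refused whole if a number of a shift passes 5 or a number of a turn 0.15, either way. A call with a gripper value outside its range is refused whole. The fingers move at their own pace and stop on an object; the grip force is fixed at half the most. Time passes only in rows, so rows that do not move let the fingers close. It gives the time, the measured TCP pose, the force, the opening and the grip force at its end, in the units of the state.
- env.get_obs(): the state, without advancing time (a new reading comes with each control period).
- env.capture(name): name is "scene" or "top"; returns the picture (480x640x3 uint8, blue, green, red); there is no depth.
- env.calibration(name): a dict with "intrinsics" (3x3 intrinsics, pixels), "k1" (the pictures are not rectified: a ray, as slopes to the right and down, at radius r is drawn at 1 + k1 r^2 times it, then the intrinsics apply), "extrinsics" (4x4, takes a point from world to camera coordinates). Camera axes: x right, y down, z forward; pixel columns grow to the right and rows downward; lengths in mm; the calibration is good to about 2 mm. A picture is of the moment at which its call begins. calibration takes no time and is no camera call.
- env.close_job(): hands the job in; it is judged then, once.
Trained networks look in the newest picture that a camera, given by its name, has taken for a name from the list of things; names that differ only in an ending like _2 or _b are one class to them, and where a whole thing is asked for, a point or a joint stands for the part that bears it (a point fixed in the world has none). Each returns a list of dicts, best first, with "score" (0 to 1); they miss things now and then, are a little off and sometimes report something else, mostly with a low value. They report only what shows in the picture. A call takes as long as a camera call.
- env.outline_of(camera, name): "mask" (480x640 bool, what is visible of it) and "at" ([row, column] in pixels, amid what is visible of it).
The state is a dict: "time_s": time; "q": joint angles; "joint_velocities": joint speeds; "joint_torque": joint torques, N m; "position": TCP position; "orientation": TCP orientation; "force": force on the tool from outside, world axes, zero at the start; "torque": the same for the moment, N m; "opening": opening from 0.0 (shut) to 1.0 (fully open); "grip_force": force on a finger pad.
Only numpy, scipy, OpenCV 4.12 (cv2) and the standard library are available. Lean on these libraries where they do the work, as an engineer would, in place of code of your own. Each camera call takes 0.05 s, during which the arm holds its last target. There are 200 camera calls.

## Task

The ladle is in the way where it hangs: pull the rack's other peg out of its spring clip, swing it down onto its stop, and hang the ladle on it by its eye. Then fold the emptied peg up and press it until it snaps fully home in its clip. Once a peg is on its stop or home in its clip it must not be pushed on with more than 20 N (a squeeze of the fingers counts too), the ladle must not be dropped or set down, and everything else stays where it is.

Things in the scene. Friction and masses are not known exactly. Their poses are not given: they have to be found in the camera images.
- rack: Rack: wooden board 16 x 360 x 95 mm, its top edge 257 mm up, on two steel posts and a flat steel foot 150 x 360 x 10 mm. Origin under the middle of the board at table height; x points away from the robot out of the board's back, y left along the board, z up. Two folding pegs are mounted on the board's front, 160 mm apart; which of them holds the ladle differs.
- mount_laden: Mount of the peg that holds the ladle at the start: rubber pad 34 mm wide on the board, on it a steel plate with the peg's hinge and clip. Origin on the hinge line, 205 mm up, 18 mm in front of the board; axes as the rack's. The plate leans on its rubber by an unknown angle, up to 0.12 rad forward or back, with hinge, stops and clip: so the stops must be felt.
- mount_spare: Mount of the other peg, empty and folded at the start. Made alike, origin and axes alike, its plate leaning by another unknown angle up to 0.12 rad.
- peg_laden_pivot (a point): Middle of the hinge of the peg that holds the ladle at the start. The peg: steel bar 9 mm thick with an end ball 15 mm across centred 75 mm from the hinge. Folded it stands straight up along the board, its ball clear above the board; unfolded it juts to -x of the mount. The clip's two sprung jaws hold the bar 40 mm from the hinge; plate and clip end 49 mm, the board 52 mm above the hinge.
- peg_spare_pivot (a point): The same point of the peg that is empty and folded at the start; made alike.
- peg_laden_hang (a point): Point 35 mm in front of the hinge and 8 mm below it, about where the centre of the ladle's eye rests when it hangs half-way along the unfolded laden peg (a few mm higher or lower with the plate's lean).
- peg_spare_hang (a point): The same point for the spare peg.
- peg_laden (a joint): Angle of that peg from its plate, rad: 0 folded home in its clip, 1.40 unfolded on its stop (tip raised 10 degrees). True angle from upright: this plus the plate's unknown lean. It stays where it is put (friction, 1 N at the ball). Passing the clip takes about 5 N out and 8 to 12 N in, between 0.2 and 0.04; under 0.03 the clip draws it home. Both stops are firm, rubbery for about 1 mm.
- peg_spare (a joint): The same for the other peg; 0 (folded in its clip) at the start.
- ladle_eye (a point): Centre of the ladle's eye. Steel ladle 170 mm high, about 140 g: cup 54 mm across, 34 mm deep, thin handle, and at the top an upright rectangular eye: opening 26 mm wide (y), 38 mm high; frame 38 mm wide, 50 mm high, 10 mm deep (x), its flat sides good to grip across from above. The cup's underside is 145 mm below this point. z up; the opening runs along x.
- ladle: The same ladle; origin at the centre of the cup's underside, z up.
- shaker: Spice jar 45 x 105 mm standing on the rack's foot between the pegs; leave it.
- cutter_big: Steel ring cutter 70 x 34 mm on the table in front of the rack; leave it.
- cutter_small: Steel ring cutter 52 x 34 mm in front of the rack; leave it.
- timer: Kitchen timer 62 x 42 mm, to the right; leave it.
- tub: Small tub 72 x 71 mm, to the left; leave it.
- tape: Roll of tape 92 x 48 mm, to the right; leave it.
- brush: Pastry brush 214 mm long on the table, front left; leave it.

How it is judged:
By the outcome, as a careful person would: the job done as asked, in the order asked, and still so for the second after the job is handed in, with the robot touching nothing.
It also fails if it takes over 72 s, if anything falls off the work surface, if the arm or the gripper's body presses on something with over 40 N, if the wrist force passes 120 N, or if a joint passes its speed limit or range.

## Working session

There is one attempt and no reset: what is moved stays moved. The work goes in short steps, Python scripts to look and compute and a tool call to move; the robot and the scene stay as the last step left them, time stands still between calls to the robot, and variables do not carry over. Pictures are saved under pics/ and viewed, at most 10 in all, crops included, and the job is handed in when it is done.

Besides the shell and the picture viewer there is one more tool, called after "Call:" by a JSON object that holds its "op" and its "data". arm_command: Moves the arm, as the interface text tells. Its arguments: {"type":"object","properties":{"commands":{"type":"array","items":{"type":"object","properties":{"slide":{"type":"array","items":{"type":"number"}},"rotation":{"type":"array","items":{"type":"number"}},"jaw":{"type":"number"}}}}},"required":["commands"]}

```bash
mkdir -p pics; ls
cat > h.py <<'E'
import numpy as np, cv2
from rig import env
def shot(cam,fn,crop=None,s=1):
    im=env.capture(cam)
    if crop: 
        a,b,c,d=crop; im=im[a:b,c:d]
    if s!=1: im=cv2.resize(im,None,fx=s,fy=s,interpolation=cv2.INTER_CUBIC)
    cv2.imwrite('pics/'+fn,im)
def ray(cam,u,v):
    c=env.calibration(cam);K=np.array(c['intrinsics'],float);E=np.array(c['extrinsics'],float)
    d=np.array([(u-K[0,2])/K[0,0],(v-K[1,2])/K[1,1]]);x=d.copy()
    for _ in range(20): x=d/(1+c['k1']*(x@x))
    R,t=E[:3,:3],E[:3,3]
    return -R.T@t, R.T@np.array([x[0],x[1],1])
def proj(cam,P):
    c=env.calibration(cam);K=np.array(c['intrinsics'],float);E=np.array(c['extrinsics'],float)
    p=E[:3,:3]@np.array(P,float)+E[:3,3];s=p[:2]/p[2];s=s*(1+c['k1']*(s@s))
    return K[0,0]*s[0]+K[0,2],K[1,1]*s[1]+K[1,2]
def onz(cam,u,v,z):
    o,d=ray(cam,u,v);return o+d*(z-o[2])/d[2]
def tri(a,b):
    (o1,d1),(o2,d2)=ray('scene',*a),ray('top',*b)
    A=np.stack([d1,-d2],1);s=np.linalg.lstsq(A,o2-o1,rcond=None)[0]
    p,q=o1+s[0]*d1,o2+s[1]*d2
    return (p+q)/2,np.linalg.norm(p-q)
def st():
    o=env.get_obs();print(o['time_s'],np.round(o['position'],1),np.round(o['force'],1),o['opening'],o['grip_force']);return o
E
python3 - <<'E'
from h import *
np.set_printoptions(suppress=True,precision=3)
for c in ('scene','top'):
    shot(c,c+'0.png'); k=env.calibration(c); print(k['intrinsics'],k['k1'],k['extrinsics'])
    for n in ('rack','mount_laden','mount_spare','peg_laden','peg_spare','ladle','ladle_eye','shaker'):
        for r in env.outline_of(c,n)[:2]:
            m=r['mask'];ys,xs=np.where(m)
            print(c,n,round(r['score'],2),np.round(r['at']),xs.min(),xs.max(),ys.min(),ys.max())
print(env.get_obs()['orientation'])
E
```

```text
pics
[[588.708   0.    324.324]
 [  0.    588.708 239.38 ]
 [  0.      0.      1.   ]] 0.041845464369036994 [[   0.532   -0.847   -0.004 -289.539]
 [  -0.351   -0.217   -0.911  299.093]
 [   0.771    0.486   -0.412 1182.314]
 [   0.       0.       0.       1.   ]]
scene rack 0.85 [227. 346.] 265 407 183 304
scene mount_laden 0.57 [204. 305.] 292 313 190 221
scene mount_spare 0.76 [208. 364.] 359 373 185 227
scene peg_laden 0.53 [216. 294.] 292 301 213 221
scene peg_spare 0.48 [198. 364.] 363 369 184 219
scene peg_spare 0.36 [323. 452.] 438 465 308 333
scene ladle 0.59 [262. 301.] 291 311 210 273
scene ladle_eye 0.85 [261. 302.] 291 310 211 273
scene shaker 0.67 [263. 328.] 322 339 242 284
[[486.195   0.    323.828]
 [  0.    486.195 244.447]
 [  0.      0.      1.   ]] -0.10984273530961408 [[   0.024   -0.999    0.021  -27.983]
 [  -0.98    -0.028   -0.195  514.757]
 [   0.196   -0.016   -0.981 1498.031]
 [   0.       0.       0.       1.   ]]
top rack 0.74 [237. 336.] 268 392 196 272
top rack 0.52 [237. 328.] 320 334 230 249
top mount_laden 0.79 [232. 306.] 298 313 224 261
top mount_laden 0.62 [250. 306.] 300 316 244 263
top peg_laden 0.42 [249. 306.] 304 313 235 261
top peg_laden 0.21 [229. 306.] 298 313 224 261
top peg_spare 0.39 [218. 362.] 358 363 212 224
top ladle 0.77 [253. 306.] 301 317 244 263
top ladle_eye 0.55 [251. 308.] 300 316 244 263
top shaker 0.65 [240. 326.] 320 334 230 249
[[-0.963  0.27   0.   ]
 [ 0.27   0.963  0.   ]
 [-0.     0.    -1.   ]]
```

View pics/scene0.png

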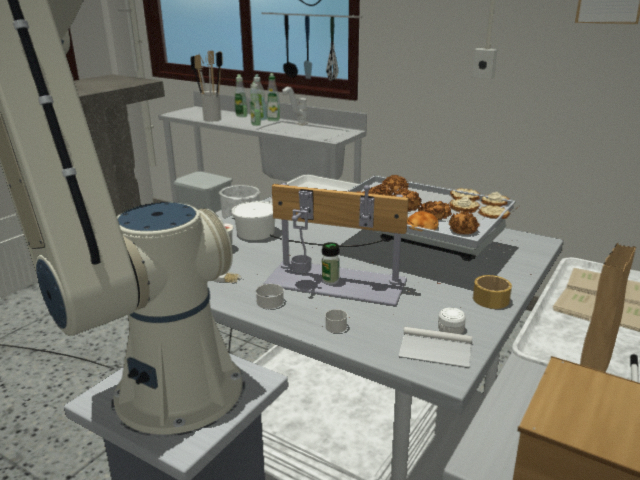

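View pics/top0.png

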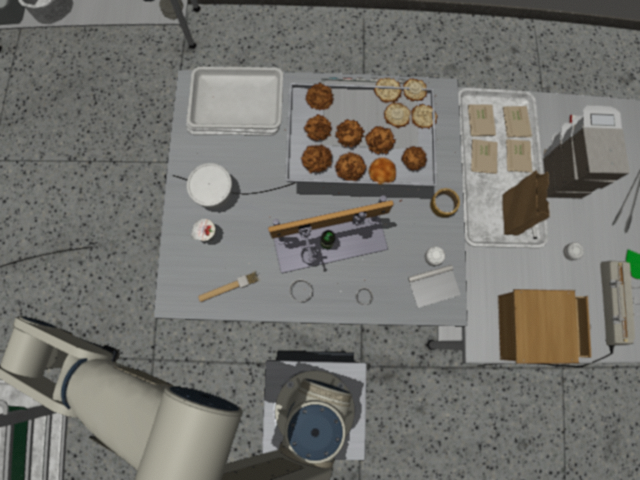

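The laden peg is on the left, near scene (300,215) and top (306,250). The spare is on the right, near scene (366,210) and top (361,218). The rack is yawed, so I'll take zoomed crops next.

Run:
```python
from h import *
a=env.capture('scene')[175:305,255:415];b=env.capture('top')[185:285,255:415]
cv2.imwrite('pics/s1.png',cv2.resize(a,None,fx=4.6,fy=4.6,interpolation=cv2.INTER_CUBIC))
cv2.imwrite('pics/t1.png',cv2.resize(b,None,fx=5,fy=5,interpolation=cv2.INTER_CUBIC))
```

```text
(no output)
```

View pics/s1.png

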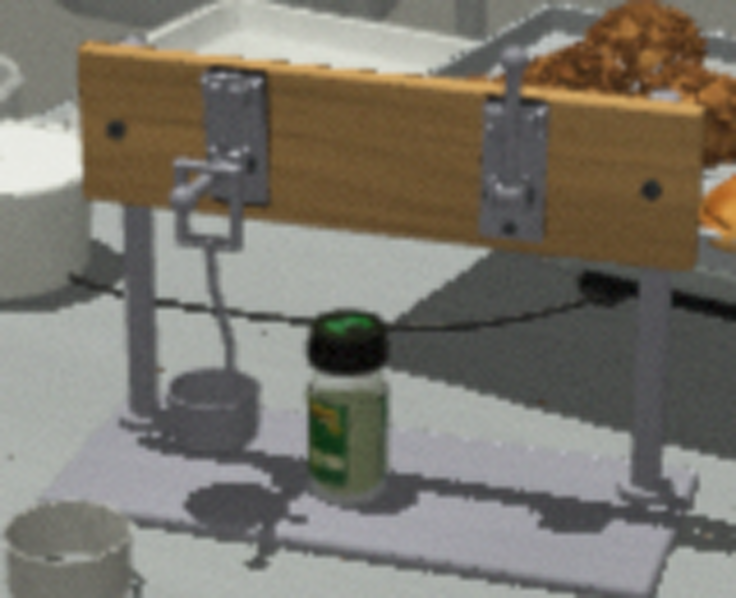

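View pics/t1.png

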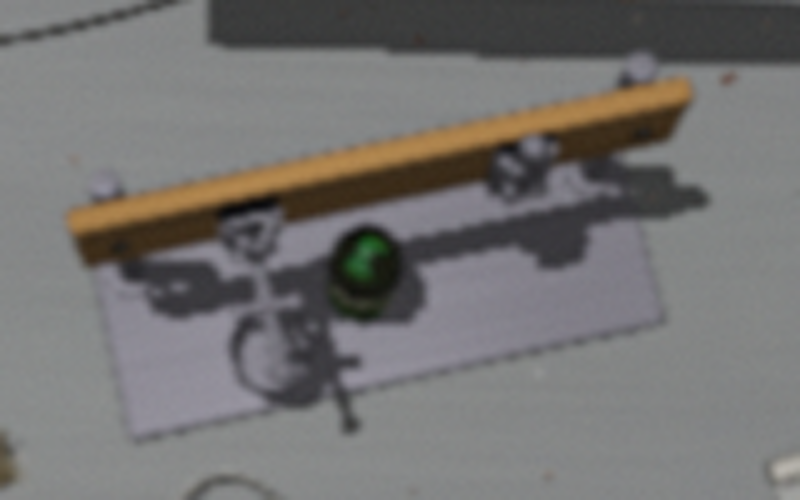

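Scene crop: the spare ball is at (514,55), the laden ball at (183,200), and the eye frame spans (178..240, 163..248). I'll fit the rack pose to the board corners.

```bash
cat > fit.py <<'E'
from h import *
from scipy.optimize import least_squares
np.set_printoptions(suppress=True,precision=2)
S=lambda U,V:((U+.5)/4.6-.5+255,(V+.5)/4.6-.5+175)
T=lambda U,V:((U+.5)/5-.5+255,(V+.5)/5-.5+185)
obs=[('scene',S(82,46),(-8,180,257)),('scene',S(85,200),(-8,180,162)),('scene',S(697,268),(-8,-180,162)),('scene',S(704,108),(-8,-180,257)),
('top',T(68,213),(8,180,257)),('top',T(76,238),(-8,180,257)),('top',T(690,80),(8,-180,257)),('top',T(692,98),(-8,-180,257)),('top',T(88,264),(-8,180,162)),('top',T(668,140),(-8,-180,162))]
def W(p,P):
    c,s=np.cos(p[2]),np.sin(p[2]);return np.array([p[0]+c*P[0]-s*P[1],p[1]+s*P[0]+c*P[1],P[2]])
def inv(p,w):
    c,s=np.cos(p[2]),np.sin(p[2]);x,y=w[0]-p[0],w[1]-p[1];return np.array([c*x+s*y,-s*x+c*y,w[2]])
f=lambda p:np.concatenate([np.subtract(proj(c,W(p,P)),uv)+(p[3:5] if c=='scene' else p[5:7]) for c,uv,P in obs]+[p[3:]*.3])
r=least_squares(f,[600,0,0.2,0,0,0,0],loss='soft_l1');p=r.x
if __name__=='__main__':
    print(p,np.round(r.fun,1))
    tr=lambda a,b:tri(np.add(a,-p[3:5]),np.add(b,-p[5:7]))
    for n,a,b in (('spareball',S(514,55),T(540,148)),('ladenball',S(183,200),T(268,302)),('cup', S(213,378),T(265,355))):
        w,e=tr(a,b);print(n,w,e,inv(p,w))
    for y in(80,-80):print(y,'hinge',W(p,(-26,y,205)),'hang',W(p,(-61,y,197)))
    # eye on plane y=80ish: intersect scene ray with y'=plane
    for uv in (S(178,163),S(240,168),S(178,243),S(240,248),S(209,205),S(183,200)):
        o,d=ray('scene',*np.add(uv,-p[3:5]));
        c,s=np.cos(p[2]),np.sin(p[2]);nx=np.array([c,s,0])
        for xr in(-61,): 
            t=(xr-nx@(o-[p[0],p[1],0]))/(nx@d);print('eye at x=-61',inv(p,o+t*d))
E
python3 fit.py
```

```text
[565.29 -29.04   0.26   0.53   0.53   0.39   2.59] [-0.9 -0.4 -0.  -0.3  0.1  0.8  0.7 -0.  -0.5 -0.6 -0.9 -0.1  0.1 -1.7
  1.1 -0.  -0.4  1.9  0.8  0.4  0.2  0.2  0.1  0.8]
spareball [ 562.94 -112.07  282.19] 4.042096684678441 [-23.29 -79.74 282.19]
ladenball [485.26  42.01 193.79] 19.705206553121098 [-59.43  88.99 193.79]
cup [480.93  35.62  85.99] 3.5676994772830466 [-65.24  83.91  85.99]
80 hinge [519.88  41.77 205.  ] hang [486.02  32.91 197.  ]
-80 hinge [ 560.39 -113.01  205.  ] hang [ 526.53 -121.87  197.  ]
eye at x=-61 [-61.   101.2  213.39]
eye at x=-61 [-61.    65.09 214.6 ]
eye at x=-61 [-61.   102.52 165.36]
eye at x=-61 [-61.    65.92 166.92]
eye at x=-61 [-61.    83.61 190.53]
eye at x=-61 [-61.    98.85 191.69]
```

```bash
cat >> fit.py <<'E'
if __name__=='__main__':
    print('---')
    for name,sel in (('scene',[o for o in obs if o[0]=='scene']),('top',[o for o in obs if o[0]=='top']),('topface',obs[4:8]),('both',obs)):
        g=lambda p:np.concatenate([np.subtract(proj(c,W(p,P)),uv) for c,uv,P in sel])
        r=least_squares(g,[565,-29,.26],loss='soft_l1');print(name,r.x,np.round(r.fun,1))
    ax=W((0,0,p[2]),(1,0,0))
    # jar tops etc. skip ; laden ball using y'=80 plane
    for nm,uv,cam,y in (('ladenball',S(183,200),'scene',80),('ladenball',T(268,302),'top',80),('spareball',S(514,55),'scene',-80),('spareball',T(540,148),'top',-80)):
        o,d=ray(cam,*uv);n=np.array([-np.sin(p[2]),np.cos(p[2]),0]);t=(y-n@(o-[p[0],p[1],0]))/(n@d);print(nm,cam,inv(p,o+t*d))
E
python3 fit.py | sed -n '/---/,$p'
```

```text
---
scene [563.93 -31.4    0.26] [-1.  -0.7 -0.2 -0.4  0.2  0.6  0.8 -0.2]
top [557.61 -30.39   0.25] [-0.5 -0.5 -0.9 -0.   0.2 -1.6  1.2  0.1 -0.5  1.8  0.9  0.4]
topface [556.4  -30.69   0.25] [-0.4 -0.1 -0.9  0.4  0.3 -1.2  1.4  0.5]Traceback (most recent call last):
  File "fit.py", line 30, in <module>
    r=least_squares(g,[565,-29,.26],loss='soft_l1');print(name,r.x,np.round(r.fun,1))
    return func(*args, **kwargs)
    result = trf(vector_fun.fun, vector_fun.jac, x0, f0, J0, lb, ub, ftol, xtol,
                 gtol, max_nfev, x_scale, loss_function, tr_solver,
                 tr_options.copy(), verbose, callback=callback_wrapped)
    return trf_no_bounds(
        fun, jac, x0, f0, J0, ftol, xtol, gtol, max_nfev, x_scale,
        loss_function, tr_solver, tr_options, verbose, callback=callback)
    J = jac(x)
    self._update_jac()
    ~~~~~~~~~~~~~~~~^^
    self.J = self.jac_wrapped(xp_copy(self.x), f0=self.f)
             ~~~~~~~~~~~~~~~~^^^^^^^^^^^^^^^^^^^^^^^^^^^^
    J, dct = approx_derivative(
             ~~~~~~~~~~~~~~~~~^
        self.fun,
        ^^^^^^^^^
    ...
[... 423 characters left out ...]
s]
                                    ^^^^^^^
    f = np.atleast_1d(self.fun(x, *self.args, **self.kwargs))
                      ~~~~~~~~^^^^^^^^^^^^^^^^^^^^^^^^^^^^^^
    return np.atleast_1d(self.fun(x))
                         ~~~~~~~~^^^
    return self.f(x, *self.args, **self.kwargs)
           ~~~~~~^^^^^^^^^^^^^^^^^^^^^^^^^^^^^^
  File "fit.py", line 29, in <lambda>
    g=lambda p:np.concatenate([np.subtract(proj(c,W(p,P)),uv) for c,uv,P in sel])
                                           ~~~~^^^^^^^^^^
  File "h.py", line 16, in proj
    c=env.calibration(cam);K=np.array(c['intrinsics'],float);E=np.array(c['extrinsics'],float)
ValueError: time passes only in moves, steps and waits
```

Call:
{"op": "arm_command", "data": {"commands": [{"slide": [0,0,-4],"rotation": [0,0,-0.132],"jaw": 255},{"slide": [0,0,-4],"rotation": [0,0,-0.132],"jaw": 255},{"slide": [0,0,-4],"rotation": [0,0,-0.132],"jaw": 255},{"slide": [0,0,-4],"rotation": [0,0,-0.132],"jaw": 255},{"slide": [-1.3,-4.65,0],"jaw": 255},{"slide": [-1.3,-4.65,0],"jaw": 255},{"slide": [-1.3,-4.65,0],"jaw": 255},{"slide": [-1.3,-4.65,0],"jaw": 255}]}}

```text
validation failed for argument at $.co...
```

Call:
{"op": "arm_command", "data": {"commands": [{"slide": [-1.3,-4.65,0],"jaw": 255},{"slide": [-1.3,-4.65,0],"jaw": 255},{"slide": [-1.3,-4.65,0],"jaw": 255},{"slide": [-1.3,-4.65,0],"jaw": 255},{"slide": [-1.3,-4.65,0],"jaw": 255},{"slide": [-1.3,-4.65,0],"jaw": 255},{"slide": [-1.3,-4.65,0],"jaw": 255},{"slide": [-1.3,-4.65,0],"jaw": 255}]}}

```text
validation failed for argument at $.co...
```

Call:
{"op": "arm_command", "data": {"commands": [{"slide": [0,0,-4],"rotation": [0,0,-0.132],"jaw": 255},{"slide": [0,0,-4],"rotation": [0,0,-0.132],"jaw": 255},{"slide": [0,0,-4],"rotation": [0,0,-0.132],"jaw": 255},{"slide": [0,0,-4],"rotation": [0,0,-0.132],"jaw": 255},{"slide": [-1.3,-4.65,0],"rotation": [0,0,0],"jaw": 255},{"slide": [-1.3,-4.65,0],"rotation": [0,0,0],"jaw": 255},{"slide": [-1.3,-4.65,0],"rotation": [0,0,0],"jaw": 255},{"slide": [-1.3,-4.65,0],"rotation": [0,0,0],"jaw": 255}]}}

```text
time_s: 1.8
position: [266.6, 433.1, 374.7]
orientation: [[-0.968, -0.252, 0.0], [-0.252, 0.968, 0.0], [-0.0, 0.0, -1.0]]
force: [0.6, 0.1, 0.5]
opening: 0.329
grip_force: 0.0
```

Call:
{"op": "arm_command", "data": {"commands": [{"slide": [-1.3,-4.65,0],"rotation": [0,0,0],"jaw": 255},{"slide": [-1.3,-4.65,0],"rotation": [0,0,0],"jaw": 255},{"slide": [-1.3,-4.65,0],"rotation": [0,0,0],"jaw": 255},{"slide": [-1.3,-4.65,0],"rotation": [0,0,0],"jaw": 255},{"slide": [-1.3,-4.65,0],"rotation": [0,0,0],"jaw": 255},{"slide": [-1.3,-4.65,0],"rotation": [0,0,0],"jaw": 255},{"slide": [-1.3,-4.65,0],"rotation": [0,0,0],"jaw": 255},{"slide": [-1.3,-4.65,0],"rotation": [0,0,0],"jaw": 255}]}}

```text
time_s: 2.6
position: [460.9, 99.0, 374.9]
orientation: [[-0.968, -0.251, 0.001], [-0.251, 0.968, 0.0], [-0.001, 0.0, -1.0]]
force: [0.9, 0.2, -0.2]
opening: 0.004
grip_force: 0.0
```

Call:
{"op": "arm_command", "data": {"commands": [{"slide": [-1.3,-4.65,0],"rotation": [0,0,0],"jaw": 255},{"slide": [-1.3,-4.65,0],"rotation": [0,0,0],"jaw": 255},{"slide": [-1.3,-4.65,0],"rotation": [0,0,0],"jaw": 255},{"slide": [-1.3,-4.65,0],"rotation": [0,0,0],"jaw": 255},{"slide": [0,0,0],"rotation": [0,0,0],"jaw": 255}]}}

```text
time_s: 3.1
position: [559.3, -70.6, 373.9]
orientation: [[-0.969, -0.248, 0.0], [-0.248, 0.969, -0.002], [0.0, -0.002, -1.0]]
force: [0.1, 0.3, -0.0]
opening: 0.001
grip_force: 0.0
```

Call:
{"op": "arm_command", "data": {"commands": [{"slide": [-2.0,-4.2,0],"rotation": [0,0,0],"jaw": 255},{"slide": [0,0,4.0],"rotation": [0,0,0],"jaw": 255},{"slide": [0,0,2.5],"rotation": [0,0,0],"jaw": 255},{"slide": [0,0,0],"rotation": [0,0,0],"jaw": 255}]}}

```text
time_s: 3.5
position: [585.2, -101.1, 305.9]
orientation: [[-0.968, -0.251, -0.006], [-0.251, 0.968, 0.001], [0.006, 0.003, -1.0]]
force: [-0.8, -1.1, 0.4]
opening: 0.004
grip_force: 0.0
```

Run:
```python
from h import *
a=env.capture('scene')[150:300,255:425];b=env.capture('top')[170:285,255:415]
a=cv2.resize(a,None,fx=3.5,fy=3.5,interpolation=cv2.INTER_CUBIC);b=cv2.resize(b,None,fx=3.5,fy=3.5,interpolation=cv2.INTER_CUBIC)
c=cv2.resize(a[:230,250:],None,fx=2,fy=2);d=b[:300,200:]
cv2.imwrite('pics/s2.png',cv2.resize(env.capture('scene')[150:250,310:410],None,fx=6,fy=6,interpolation=cv2.INTER_CUBIC))
o=st();P=np.array(o['position'])
print(proj('scene',P),proj('top',P))
```

```text
3.65 [ 587.8 -101.3  311.2] [0.6 0.1 0.4] 0.0063987244314083975 0.0
(np.float64(367.9084949789476), np.float64(171.15965852988654)) (np.float64(358.73416377238107), np.float64(200.1681154930517))
```

View pics/s2.png

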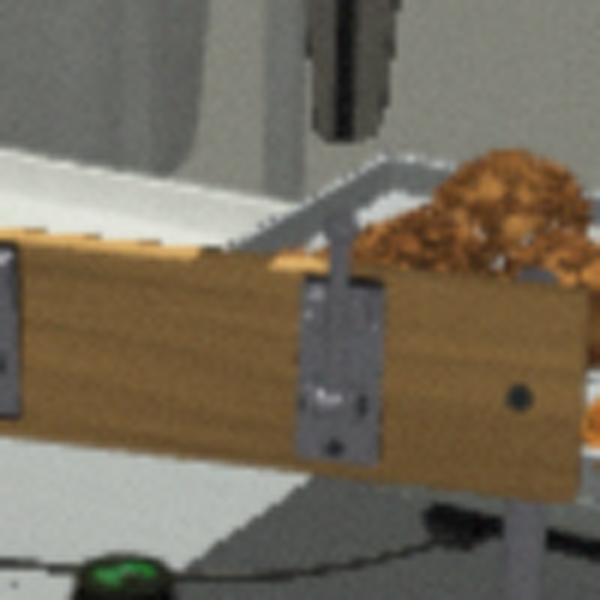

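Call:
{"op": "arm_command", "data": {"commands": [{"slide": [-0.4,-0.45,0],"rotation": [0,0,0],"jaw": 255},{"slide": [0,0,2.0],"rotation": [0,0,0],"jaw": 255},{"slide": [0,0,1.5],"rotation": [0,0,0],"jaw": 255},{"slide": [0,0,0.7],"rotation": [0,0,0],"jaw": 255},{"slide": [0,0,0],"rotation": [0,0,0],"jaw": 255}]}}

```text
time_s: 4.15
position: [591.9, -104.9, 266.8]
orientation: [[-0.968, -0.252, -0.002], [-0.252, 0.968, 0.0], [0.001, 0.001, -1.0]]
force: [-0.1, 0.9, -0.4]
opening: 0.005
grip_force: 0.0
```

Call:
{"op": "arm_command", "data": {"commands": [{"slide": [0.5,0,0],"rotation": [0,0,0],"jaw": 255},{"slide": [0.5,0,0],"rotation": [0,0,0],"jaw": 255},{"slide": [0.4,0,0],"rotation": [0,0,0],"jaw": 255},{"slide": [0,0,0],"rotation": [0,0,0],"jaw": 255}]}}

```text
time_s: 4.55
position: [578.3, -108.8, 268.1]
orientation: [[-0.968, -0.251, 0.001], [-0.251, 0.968, -0.0], [-0.001, -0.0, -1.0]]
force: [-0.2, 1.0, 0.1]
opening: 0.01
grip_force: 0.0
```

Call:
{"op": "arm_command", "data": {"commands": [{"slide": [0.3,0,0],"rotation": [0,0,0],"jaw": 255},{"slide": [0.3,0,0],"rotation": [0,0,0],"jaw": 255},{"slide": [0.3,0,0],"rotation": [0,0,0],"jaw": 255}]}}

```text
time_s: 4.85
position: [571.5, -110.6, 268.5]
orientation: [[-0.968, -0.251, 0.004], [-0.251, 0.968, 0.0], [-0.004, -0.001, -1.0]]
force: [3.6, 1.5, 1.6]
opening: 0.008
grip_force: 1.5
```

Call:
{"op": "arm_command", "data": {"commands": [{"slide": [0.5,0,0],"rotation": [0,0,0],"jaw": 255},{"slide": [0.5,0,0],"rotation": [0,0,0],"jaw": 255},{"slide": [0.6,0,0],"rotation": [0,0,0],"jaw": 255},{"slide": [0,0,0],"rotation": [0,0,0],"jaw": 255}]}}

```text
time_s: 5.25
position: [553.4, -115.1, 267.4]
orientation: [[-0.968, -0.251, -0.001], [-0.251, 0.968, -0.0], [0.001, 0.0, -1.0]]
force: [-0.9, -0.3, 0.5]
opening: 0.006
grip_force: 0.0
```

Call:
{"op": "arm_command", "data": {"commands": [{"slide": [1.2,0,0.4],"rotation": [0,0,0],"jaw": 255},{"slide": [1.2,0,0.6],"rotation": [0,0,0],"jaw": 255},{"slide": [1.2,0,0.6],"rotation": [0,0,0],"jaw": 255},{"slide": [0.8,0,0.6],"rotation": [0,0,0],"jaw": 255},{"slide": [0.8,0,0.6],"rotation": [0,0,0],"jaw": 255},{"slide": [0.3,0,0.2],"rotation": [0,0,0],"jaw": 255},{"slide": [0,0,0],"rotation": [0,0,0],"jaw": 255}]}}

```text
time_s: 5.95
position: [500.5, -128.8, 237.2]
orientation: [[-0.968, -0.251, -0.001], [-0.251, 0.968, 0.0], [0.001, 0.0, -1.0]]
force: [-0.1, 0.3, -0.3]
opening: 0.005
grip_force: 0.0
```

Call:
{"op": "arm_command", "data": {"commands": [{"slide": [0,0,0.3],"rotation": [0,0,0],"jaw": 255},{"slide": [0,0,0.3],"rotation": [0,0,0],"jaw": 255},{"slide": [0,0,0.2],"rotation": [0,0,0],"jaw": 255},{"slide": [0,0,0],"rotation": [0,0,0],"jaw": 255}]}}

```text
time_s: 6.35
position: [501.4, -128.6, 229.2]
orientation: [[-0.968, -0.252, -0.0], [-0.252, 0.968, 0.0], [0.0, 0.0, -1.0]]
force: [1.3, -0.5, -0.8]
opening: 0.005
grip_force: 0.1
```

Run:
```python
from h import *
cv2.imwrite('pics/s3.png',cv2.resize(env.capture('scene')[165:265,310:410],None,fx=6,fy=6,interpolation=cv2.INTER_CUBIC))
st()
```

```text
6.4 [ 501.4 -128.6  229.4] [-0.4 -0.7 -0.4] 0.0031217601065409426 0.0706361053744331
```

View pics/s3.png

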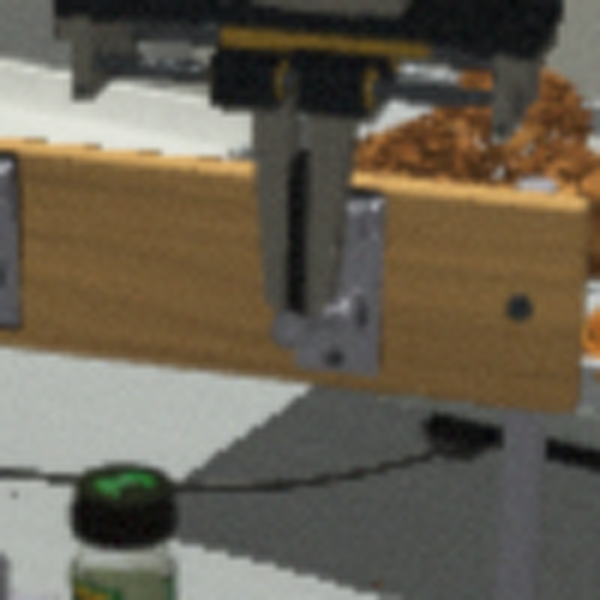

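The spare peg is down under the fingers, with its ball at crop (290,330). I'll push on slowly until I feel the stop.

Call:
{"op": "arm_command", "data": {"commands": [{"slide": [0,0,0.15],"rotation": [0,0,0],"jaw": 255},{"slide": [0,0,0.15],"rotation": [0,0,0],"jaw": 255},{"slide": [0,0,0],"rotation": [0,0,0],"jaw": 255}]}}

```text
time_s: 6.7
position: [501.2, -128.7, 226.4]
orientation: [[-0.968, -0.252, -0.0], [-0.252, 0.968, -0.0], [0.0, 0.0, -1.0]]
force: [-0.3, -0.8, 0.4]
opening: 0.008
grip_force: 0.1
```

Call:
{"op": "arm_command", "data": {"commands": [{"slide": [0,0,0.15],"rotation": [0,0,0],"jaw": 255},{"slide": [0,0,0],"rotation": [0,0,0],"jaw": 255}]}}

```text
time_s: 6.9
position: [501.4, -128.7, 225.2]
orientation: [[-0.968, -0.251, 0.0], [-0.251, 0.968, -0.0], [-0.0, -0.0, -1.0]]
force: [-1.9, 0.4, 2.7]
opening: 0.004
grip_force: 1.5
```

Call:
{"op": "arm_command", "data": {"commands": [{"slide": [0,0,0.1],"rotation": [0,0,0],"jaw": 255},{"slide": [0,0,0],"rotation": [0,0,0],"jaw": 255}]}}

```text
time_s: 7.1
position: [501.4, -128.8, 224.7]
orientation: [[-0.968, -0.252, 0.0], [-0.252, 0.968, -0.0], [-0.0, -0.0, -1.0]]
force: [-2.9, 0.6, 8.0]
opening: 0.006
grip_force: 3.7
```

```bash
cat > g.py <<'E'
from h import *
np.set_printoptions(suppress=True,precision=1)
q=(561,-30.5,.252);c,s=np.cos(q[2]),np.sin(q[2])
def inv(w): x,y=w[0]-q[0],w[1]-q[1];return np.array([c*x+s*y,-s*x+c*y,w[2]])
def onx(uv,xr,cam='scene',off=(0,1.4)):
    o,d=ray(cam,*np.subtract(uv,off));nx=np.array([c,s,0]);t=(xr-nx@(o-[q[0],q[1],0]))/(nx@d);return inv(o+t*d)
S=lambda U,V:((U+.5)/4.6-.5+255,(V+.5)/4.6-.5+175)
T=lambda U,V:((U+.5)/5-.5+255,(V+.5)/5-.5+185)
E
python3 - <<'E'
from g import *
B=lambda U,V,r,cc:((U+.5)/6-.5+cc,(V+.5)/6-.5+r)
print('spare ball folded',onx(B(340,222,150,310),-27))
print('spare ball down',onx(B(290,330,165,310),-99.5))
print('laden ball',onx(S(183,200),-99.5))
for x in(-61,):
  for a in ((178,163),(240,168),(178,243),(240,248),(209,205)): print('eye',onx(S(*a),x))
from h import onz
for z,a in ((222,(280,300)),(86,(265,357)),(222,(268,302))):
  u,v=T(*a);print('top',inv(onz('top',u-.4,v-1.5,z)))
r=env.outline_of('top','ladle_eye') if env.capture('top') is not None else 0
cv2.imwrite('pics/t2.png',cv2.resize(env.capture('top')[215:275,280:360],None,fx=9,fy=9,interpolation=cv2.INTER_CUBIC))
E
```

```text
spare ball folded [-27.  -80.5 286.9]
spare ball down [-99.5 -79.9 228.4]
laden ball [-99.5  81.2 212.8]
eye [-61.   98.2 217.7]
eye [-61.   62.2 218.9]
eye [-61.   99.5 169.9]
eye [-61.   63.  171.5]
eye [-61.   80.7 194.9]
top [-60.2  74.9 222. ]
top [-66.4  86.7  86. ]
top [-59.9  81.8 222. ]
```

View pics/t2.png

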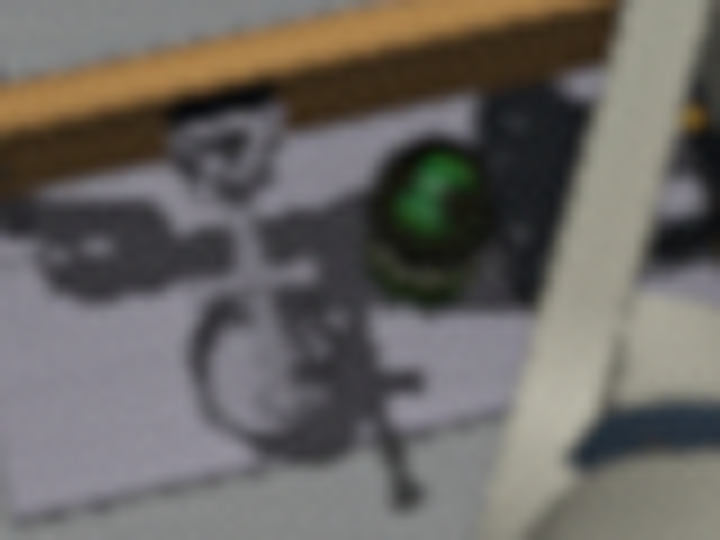

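Call:
{"op": "arm_command", "data": {"commands": [{"slide": [0,0,-4],"rotation": [0,0,0],"jaw": 255},{"slide": [0,0,-4],"rotation": [0,0,0],"jaw": 0},{"slide": [-0.6,4.0,0],"rotation": [0,0,0],"jaw": 0},{"slide": [-0.5,4.0,0],"rotation": [0,0,0],"jaw": 0},{"slide": [-0.5,4.0,0],"rotation": [0,0,0],"jaw": 0},{"slide": [-0.5,4.1,0],"rotation": [0,0,0],"jaw": 0},{"slide": [0,0,0],"rotation": [0,0,0],"jaw": 0},{"slide": [0,0,0],"rotation": [0,0,0],"jaw": 0}]}}

```text
time_s: 8.05
position: [481.1, 33.1, 304.0]
orientation: [[-0.967, -0.254, 0.0], [-0.254, 0.967, -0.0], [0.0, -0.0, -1.0]]
force: [-0.0, 0.8, 0.3]
opening: 0.589
grip_force: 0.0
```

Call:
{"op": "arm_command", "data": {"commands": [{"slide": [0,0,2.0],"rotation": [0,0,0],"jaw": 0},{"slide": [0,0,3.0],"rotation": [0,0,0],"jaw": 0},{"slide": [0,0,3.0],"rotation": [0,0,0],"jaw": 0},{"slide": [0,0,2.0],"rotation": [0,0,0],"jaw": 0},{"slide": [0,0,1.7],"rotation": [0,0,0],"jaw": 0},{"slide": [0,0,0],"rotation": [0,0,0],"jaw": 0}]}}

```text
time_s: 8.65
position: [479.8, 31.0, 185.0]
orientation: [[-0.968, -0.25, -0.004], [-0.25, 0.968, -0.001], [0.004, 0.0, -1.0]]
force: [-0.1, -0.1, -0.2]
opening: 1.002
grip_force: 0.0
```

Run:
```python
from h import *
cv2.imwrite('pics/s4.png',cv2.resize(env.capture('scene')[175:275,260:390],None,fx=6,fy=6,interpolation=cv2.INTER_CUBIC))
st()
```

```text
8.7 [480.7  31.3 186.3] [ 0.1  1.1 -0.2] 0.997429206698254 0.0
```

View pics/s4.png

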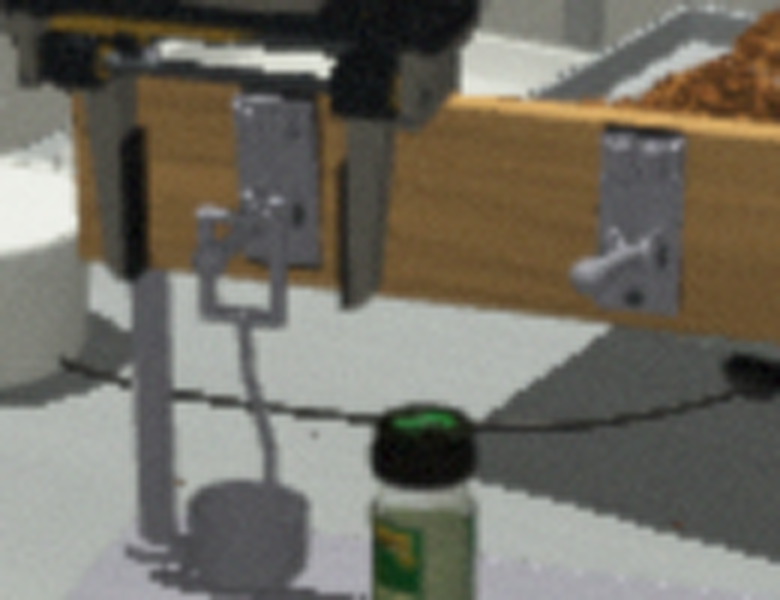

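Call:
{"op": "arm_command", "data": {"commands": [{"slide": [0,0,0],"rotation": [0,0,0],"jaw": 255},{"slide": [0,0,0],"rotation": [0,0,0],"jaw": 255},{"slide": [0,0,0],"rotation": [0,0,0],"jaw": 255},{"slide": [0,0,0],"rotation": [0,0,0],"jaw": 255},{"slide": [0,0,0],"rotation": [0,0,0],"jaw": 255},{"slide": [0,0,0],"rotation": [0,0,0],"jaw": 255},{"slide": [0,0,0],"rotation": [0,0,0],"jaw": 255}]}}

```text
time_s: 9.4
position: [481.2, 32.5, 187.2]
orientation: [[-0.968, -0.252, 0.0], [-0.252, 0.968, -0.0], [-0.0, -0.0, -1.0]]
force: [0.4, -0.7, 1.4]
opening: 0.412
grip_force: 6.1
```

Call:
{"op": "arm_command", "data": {"commands": [{"slide": [0,0,0],"rotation": [0,0,0],"jaw": 255},{"slide": [0,0,0],"rotation": [0,0,0],"jaw": 255},{"slide": [0,0,-0.5],"rotation": [0,0,0],"jaw": 255},{"slide": [0,0,-0.5],"rotation": [0,0,0],"jaw": 255},{"slide": [0,0,-0.4],"rotation": [0,0,0],"jaw": 255},{"slide": [0,0,0],"rotation": [0,0,0],"jaw": 255}]}}

```text
time_s: 10.0
position: [481.6, 32.5, 201.8]
orientation: [[-0.968, -0.251, 0.001], [-0.251, 0.968, 0.0], [-0.001, -0.0, -1.0]]
force: [-0.1, -0.3, -1.1]
opening: 0.412
grip_force: 30.0
```

Call:
{"op": "arm_command", "data": {"commands": [{"slide": [0.8,0,-0.08],"rotation": [0,0,0],"jaw": 255},{"slide": [0.8,0,-0.07],"rotation": [0,0,0],"jaw": 255},{"slide": [0.8,0,-0.08],"rotation": [0,0,0],"jaw": 255},{"slide": [0.8,0,-0.07],"rotation": [0,0,0],"jaw": 255}]}}

```text
time_s: 10.4
position: [449.2, 24.2, 204.1]
orientation: [[-0.968, -0.251, -0.0], [-0.251, 0.968, -0.0], [0.0, 0.0, -1.0]]
force: [0.0, -0.2, -1.7]
opening: 0.408
grip_force: 30.0
```

Call:
{"op": "arm_command", "data": {"commands": [{"slide": [0.8,0,-0.05],"rotation": [0,0,0],"jaw": 255},{"slide": [0.8,0,-0.05],"rotation": [0,0,0],"jaw": 255},{"slide": [0.8,0,-0.05],"rotation": [0,0,0],"jaw": 255},{"slide": [0.8,0,0],"rotation": [0,0,0],"jaw": 255},{"slide": [0.5,0,0],"rotation": [0,0,0],"jaw": 255}]}}

```text
time_s: 10.9
position: [413.6, 14.9, 205.6]
orientation: [[-0.968, -0.251, -0.0], [-0.251, 0.968, -0.0], [0.0, -0.0, -1.0]]
force: [0.3, -0.7, -2.3]
opening: 0.408
grip_force: 30.0
```

Call:
{"op": "arm_command", "data": {"commands": [{"slide": [0.3,-2.0,-0.2],"rotation": [0,0,0],"jaw": 255},{"slide": [0,-3.5,-0.2],"rotation": [0,0,0],"jaw": 255},{"slide": [0,-3.5,-0.2],"rotation": [0,0,0],"jaw": 255},{"slide": [0,-3.5,-0.2],"rotation": [0,0,0],"jaw": 255},{"slide": [0,-2.5,0],"rotation": [0,0,0],"jaw": 255},{"slide": [0,-1.07,0],"rotation": [0,0,0],"jaw": 255},{"slide": [0,0,0],"rotation": [0,0,0],"jaw": 255},{"slide": [0,0,0],"rotation": [0,0,0],"jaw": 255}]}}

```text
time_s: 11.7
position: [451.4, -140.5, 213.3]
orientation: [[-0.968, -0.251, -0.001], [-0.251, 0.968, 0.001], [0.001, 0.001, -1.0]]
force: [-0.5, -0.3, -2.0]
opening: 0.414
grip_force: 30.0
```

Run:
```python
from g import *
cv2.imwrite('pics/s5.png',cv2.resize(env.capture('scene')[175:275,270:400],None,fx=6,fy=6,interpolation=cv2.INTER_CUBIC))
o=st();print(inv(o['position']))
```

```text
11.75 [ 451.4 -140.2  213.4] [-0.   0.5 -2.5] 0.4109765780806825 29.99811602232512
[-133.5  -78.9  213.4]
```

View pics/s5.png

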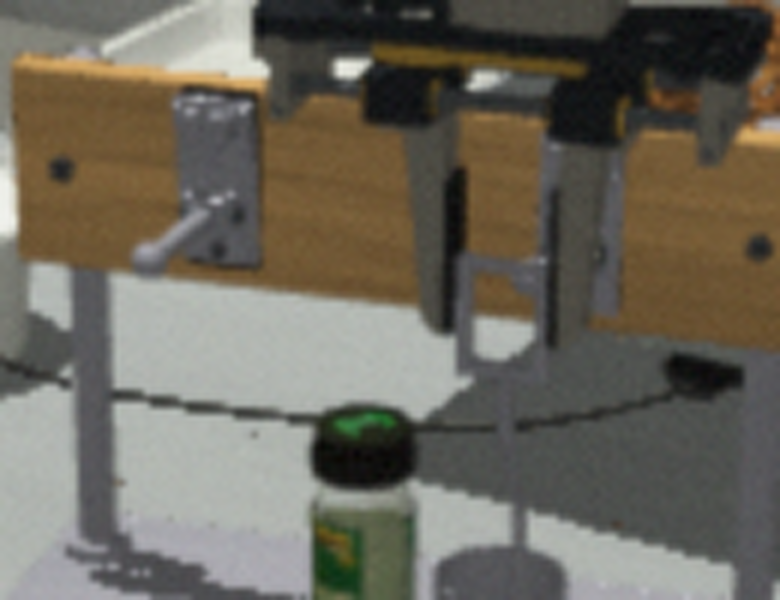

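Run:
```python
from g import *
B=lambda U,V:((U+.5)/6-.5+270,(V+.5)/6-.5+175)
for n,uv,x in (('eye',(503,317),-133.5),('eyetl',(460,255),-133.5),('eyetr',(547,262),-133.5),('eyebl',(463,372),-133.5),('eyebr',(547,375),-133.5),('ball spare',(528,273),-99.5),('ball laden',(150,257),-100.5),('ftL',(445,330),-133.5),('ftR',(570,348),-133.5)):
    print(n,onx(B(*uv),x))
```

```text
eye [-133.5  -78.1  221.8]
eyetl [-133.5  -60.5  245.6]
eyetr [-133.5  -95.1  246.8]
eyebl [-133.5  -62.3  196.3]
eyebr [-133.5  -96.2  199.5]
ball spare [-99.5 -79.1 227. ]
ball laden [-100.5   80.2  215.1]
ftL [-133.5  -54.8  213.3]
ftR [-133.5 -105.1  212.1]
```

Call:
{"op": "arm_command", "data": {"commands": [{"slide": [-0.5,-0.1,-0.2],"rotation": [0,0,0],"jaw": 255},{"slide": [-0.8,0,0],"rotation": [0,0,0],"jaw": 255},{"slide": [-0.8,0,0],"rotation": [0,0,0],"jaw": 255},{"slide": [-0.8,0,0],"rotation": [0,0,0],"jaw": 255},{"slide": [0,0,0],"rotation": [0,0,0],"jaw": 255}]}}

```text
time_s: 12.25
position: [481.5, -134.5, 215.6]
orientation: [[-0.968, -0.252, 0.0], [-0.252, 0.968, -0.0], [-0.0, -0.0, -1.0]]
force: [-0.3, -0.1, -1.7]
opening: 0.41
grip_force: 30.0
```

Call:
{"op": "arm_command", "data": {"commands": [{"slide": [-0.7,0,0.1],"rotation": [0,0,0],"jaw": 255},{"slide": [-0.7,0,0.15],"rotation": [0,0,0],"jaw": 255},{"slide": [-0.7,0,0.15],"rotation": [0,0,0],"jaw": 255},{"slide": [0,0,0],"rotation": [0,0,0],"jaw": 255}]}}

```text
time_s: 12.65
position: [501.4, -129.4, 211.3]
orientation: [[-0.968, -0.252, 0.0], [-0.252, 0.968, 0.0], [-0.0, 0.0, -1.0]]
force: [-0.1, -0.1, -1.4]
opening: 0.411
grip_force: 30.0
```

Call:
{"op": "arm_command", "data": {"commands": [{"slide": [-0.8,0,0.2],"rotation": [0,0,0],"jaw": 255},{"slide": [-0.8,0,0.2],"rotation": [0,0,0],"jaw": 255},{"slide": [-0.6,0,0.1],"rotation": [0,0,0],"jaw": 255},{"slide": [0,0,0],"rotation": [0,0,0],"jaw": 255}]}}

```text
time_s: 13.05
position: [522.6, -123.9, 206.3]
orientation: [[-0.968, -0.252, 0.0], [-0.252, 0.968, 0.0], [-0.0, 0.0, -1.0]]
force: [0.1, 0.3, -2.7]
opening: 0.413
grip_force: 30.0
```

Call:
{"op": "arm_command", "data": {"commands": [{"slide": [0,0,0.4],"rotation": [0,0,0],"jaw": 255},{"slide": [0,0,0.4],"rotation": [0,0,0],"jaw": 255},{"slide": [0,0,0.2],"rotation": [0,0,0],"jaw": 255},{"slide": [0,0,0],"rotation": [0,0,0],"jaw": 255}]}}

```text
time_s: 13.45
position: [521.4, -124.1, 196.2]
orientation: [[-0.968, -0.251, -0.001], [-0.251, 0.968, 0.0], [0.001, 0.0, -1.0]]
force: [0.1, -0.9, -1.9]
opening: 0.412
grip_force: 30.0
```

Call:
{"op": "arm_command", "data": {"commands": [{"slide": [0,0,0.15],"rotation": [0,0,0],"jaw": 255},{"slide": [0,0,0],"rotation": [0,0,0],"jaw": 255}]}}

```text
time_s: 13.65
position: [521.8, -124.1, 195.0]
orientation: [[-0.968, -0.251, -0.0], [-0.251, 0.968, -0.0], [0.0, 0.0, -1.0]]
force: [0.9, -1.1, -0.6]
opening: 0.409
grip_force: 30.0
```

Call:
{"op": "arm_command", "data": {"commands": [{"slide": [0,0,0.1],"rotation": [0,0,0],"jaw": 255},{"slide": [0,0,0],"rotation": [0,0,0],"jaw": 255}]}}

```text
time_s: 13.85
position: [521.8, -124.1, 194.0]
orientation: [[-0.968, -0.251, 0.0], [-0.251, 0.968, -0.0], [0.0, -0.0, -1.0]]
force: [0.1, 0.0, -2.4]
opening: 0.411
grip_force: 30.0
```

Call:
{"op": "arm_command", "data": {"commands": [{"slide": [0,0,0.1],"rotation": [0,0,0],"jaw": 255},{"slide": [0,0,0],"rotation": [0,0,0],"jaw": 255}]}}

```text
time_s: 14.05
position: [521.9, -124.1, 193.1]
orientation: [[-0.968, -0.251, 0.0], [-0.251, 0.968, -0.0], [-0.0, -0.0, -1.0]]
force: [-0.0, 0.2, -0.7]
opening: 0.413
grip_force: 30.0
```

Call:
{"op": "arm_command", "data": {"commands": [{"slide": [0,0,0.1],"rotation": [0,0,0],"jaw": 255},{"slide": [0,0,0],"rotation": [0,0,0],"jaw": 255}]}}

```text
time_s: 14.25
position: [522.1, -124.1, 192.6]
orientation: [[-0.968, -0.252, 0.001], [-0.252, 0.968, -0.0], [-0.0, -0.0, -1.0]]
force: [-1.8, 0.5, 4.0]
opening: 0.413
grip_force: 30.0
```

Call:
{"op": "arm_command", "data": {"commands": [{"slide": [0,0,0.1],"rotation": [0,0,0],"jaw": 255},{"slide": [0,0,0],"rotation": [0,0,0],"jaw": 255}]}}

```text
time_s: 14.45
position: [522.4, -124.2, 192.2]
orientation: [[-0.968, -0.252, 0.001], [-0.252, 0.968, -0.0], [-0.001, -0.001, -1.0]]
force: [-2.9, -0.1, 8.3]
opening: 0.41
grip_force: 30.0
```

Call:
{"op": "arm_command", "data": {"commands": [{"slide": [0,0,-0.12],"rotation": [0,0,0],"jaw": 255},{"slide": [0,0,0],"rotation": [0,0,0],"jaw": 200},{"slide": [0,0,0],"rotation": [0,0,0],"jaw": 100},{"slide": [0,0,0],"rotation": [0,0,0],"jaw": 60},{"slide": [0,0,0],"rotation": [0,0,0],"jaw": 60},{"slide": [0,0,0],"rotation": [0,0,0],"jaw": 60},{"slide": [0,0,0],"rotation": [0,0,0],"jaw": 60}]}}

```text
time_s: 15.15
position: [521.8, -124.1, 192.2]
orientation: [[-0.968, -0.252, -0.0], [-0.252, 0.968, 0.0], [0.0, 0.0, -1.0]]
force: [-0.2, -0.1, -0.0]
opening: 0.761
grip_force: 0.0
```

Call:
{"op": "arm_command", "data": {"commands": [{"slide": [0,0,-2],"rotation": [0,0,0],"jaw": 60},{"slide": [0,0,-4],"rotation": [0,0,0],"jaw": 60},{"slide": [0,0,-4],"rotation": [0,0,0],"jaw": 255},{"slide": [2.6,3.2,0],"rotation": [0,0,0],"jaw": 255},{"slide": [2.6,3.2,0],"rotation": [0,0,0],"jaw": 255},{"slide": [2.6,3.2,0],"rotation": [0,0,0],"jaw": 255},{"slide": [2.6,3.2,0],"rotation": [0,0,0],"jaw": 255},{"slide": [2.5,3.2,0],"rotation": [0,0,0],"jaw": 255}]}}

```text
time_s: 15.95
position: [355.2, -1.0, 292.2]
orientation: [[-0.968, -0.251, 0.0], [-0.251, 0.968, 0.0], [-0.0, 0.0, -1.0]]
force: [0.6, 0.8, 0.7]
opening: 0.264
grip_force: 0.0
```

Call:
{"op": "arm_command", "data": {"commands": [{"slide": [0,0,0],"rotation": [0,-0.131,0],"jaw": 255},{"slide": [0,0,0],"rotation": [0,-0.131,0],"jaw": 255},{"slide": [0,0,0],"rotation": [0,-0.131,0],"jaw": 255},{"slide": [0,0,0],"rotation": [0,-0.131,0],"jaw": 255},{"slide": [0,0,0],"rotation": [0,-0.131,0],"jaw": 255},{"slide": [0,0,0],"rotation": [0,-0.131,0],"jaw": 255},{"slide": [0,0,0],"rotation": [0,0,0],"jaw": 255}]}}

```text
time_s: 16.65
position: [353.8, -0.5, 289.3]
orientation: [[-0.722, -0.253, 0.644], [-0.183, 0.967, 0.175], [-0.667, 0.008, -0.745]]
force: [-0.2, 0.1, 0.1]
opening: 0.006
grip_force: 0.0
```

Run:
```python
from g import *
o=st();print(inv(o['position']),np.round(o['q'],2));
env.capture('scene')
for r in env.outline_of('scene','ladle')[:1]: print(r['score'],r['at'])
```

```text
16.65 [353.8  -0.5 289.3] [-0.2  0.1  0.1] 0.0062795278439711074 0.0
[-193.2   80.7  289.3] [-0.5 -0.6  2.5  0.7  0.8 -2.7]
0.71 [269.2, 357.3]
```

Call:
{"op": "arm_command", "data": {"commands": [{"slide": [0.5,0,3],"rotation": [0,0,0],"jaw": 255},{"slide": [0.5,0,3],"rotation": [0,0,0],"jaw": 255},{"slide": [0.5,0,3],"rotation": [0,0,0],"jaw": 255},{"slide": [0.4,0,2.5],"rotation": [0,0,0],"jaw": 255},{"slide": [0,0,1.7],"rotation": [0,0,0],"jaw": 255},{"slide": [0,0,0],"rotation": [0,0,0],"jaw": 255}]}}

```text
time_s: 17.35
position: [426.5, 28.3, 192.1]
orientation: [[-0.734, -0.255, 0.63], [-0.189, 0.967, 0.171], [-0.652, 0.006, -0.758]]
force: [-0.2, 0.3, 0.2]
opening: 0.008
grip_force: 0.0
```

Run:
```python
from g import *
o=st();print(inv(o['position']),np.round(o['q'],2),np.round(o['orientation'],2))
```

```text
17.35 [426.5  28.3 192.1] [-0.2  0.3  0.2] 0.008202561510426478 0.0
[-115.6   90.4  192.1] [-0.2 -0.2  2.5  1.1  0.3 -3. ] [[-0.7 -0.3  0.6]
 [-0.2  1.   0.2]
 [-0.7  0.  -0.8]]
```

Call:
{"op": "arm_command", "data": {"commands": [{"slide": [1.0,0,0],"rotation": [0,0,0],"jaw": 255},{"slide": [0.8,0,0],"rotation": [0,0.1,0],"jaw": 255},{"slide": [0,0,0],"rotation": [0,0.13,0],"jaw": 255},{"slide": [0,0,0],"rotation": [0,0,0],"jaw": 255},{"slide": [0,0,0],"rotation": [0,0,0],"jaw": 255}]}}

```text
time_s: 17.85
position: [414.3, 33.2, 187.4]
orientation: [[-0.792, -0.267, 0.549], [-0.206, 0.964, 0.17], [-0.574, 0.022, -0.818]]
force: [0.3, 0.1, 0.5]
opening: 0.011
grip_force: 0.0
```

```bash
cat > p.py <<'E'
from g import *
o=st();R=np.array(o['orientation']);print(inv(o['position']),np.round(o['q'],2));
A=np.array([[c,s,0],[-s,c,0],[0,0,1]]);print(np.round(A@R,3))
E
python3 p.py
```

```text
17.85 [414.3  33.2 187.4] [0.3 0.1 0.5] 0.010646082703094374 0.0
[-126.2   98.3  187.4] [-0.1 -0.2  2.5  0.7  0.4 -2.6]
[[-0.8 -0.   0.6]
 [-0.   1.   0. ]
 [-0.6  0.  -0.8]]
```

Call:
{"op": "arm_command", "data": {"commands": [{"slide": [0,-0.6,0],"rotation": [0,0.12,0],"jaw": 255},{"slide": [0,-0.6,0],"rotation": [0,0,0],"jaw": 255},{"slide": [0,-0.6,0],"rotation": [0,0,0],"jaw": 255},{"slide": [0,0,0],"rotation": [0,0,0],"jaw": 255},{"slide": [0,0,0],"rotation": [0,0,0],"jaw": 255}]}}

```text
time_s: 18.35
position: [418.1, 20.5, 186.0]
orientation: [[-0.835, -0.27, 0.479], [-0.219, 0.962, 0.161], [-0.505, 0.03, -0.863]]
force: [-0.3, -1.3, 0.8]
opening: 0.007
grip_force: 0.0
```

```bash
sed -i 's/precision=1/precision=2/' g.py; python3 p.py
```

```text
18.35 [418.1  20.5 186. ] [-0.3 -1.3  0.8] 0.006665787510290322 0.0
[-125.68   85.01  185.98] [-0.16 -0.17  2.43  0.55  0.47 -2.43]
[[-0.86 -0.02  0.5 ]
 [-0.    1.    0.04]
 [-0.51  0.03 -0.86]]
```

Call:
{"op": "arm_command", "data": {"commands": [{"slide": [-0.5,-0.4,0.3],"rotation": [0,0,0],"jaw": 255},{"slide": [-0.4,0,0.3],"rotation": [0,0,0],"jaw": 255},{"slide": [-0.4,0,0],"rotation": [0,0,0],"jaw": 255},{"slide": [0,0,0],"rotation": [0,0,0],"jaw": 255}]}}

```text
time_s: 18.75
position: [434.2, 20.6, 187.7]
orientation: [[-0.835, -0.271, 0.479], [-0.22, 0.962, 0.161], [-0.504, 0.029, -0.863]]
force: [-0.4, 0.6, 0.6]
opening: 0.003
grip_force: 0.0
```

Call:
{"op": "arm_command", "data": {"commands": [{"slide": [-0.3,0,0],"rotation": [0,0,0],"jaw": 255},{"slide": [-0.3,0,0],"rotation": [0,0,0],"jaw": 255},{"slide": [0,0,0],"rotation": [0,0,0],"jaw": 255}]}}

```text
time_s: 19.05
position: [436.5, 22.0, 189.0]
orientation: [[-0.837, -0.272, 0.475], [-0.221, 0.962, 0.161], [-0.501, 0.03, -0.865]]
force: [-8.2, -4.8, -0.1]
opening: 0.006
grip_force: 3.8
```

Call:
{"op": "arm_command", "data": {"commands": [{"slide": [0,0,-0.3],"rotation": [0,0,0],"jaw": 255},{"slide": [-0.2,-0.1,-0.3],"rotation": [0,0,0],"jaw": 255},{"slide": [-0.2,-0.1,-0.3],"rotation": [0,0,0],"jaw": 255}]}}

```text
time_s: 19.35
position: [437.7, 19.4, 200.3]
orientation: [[-0.836, -0.271, 0.478], [-0.22, 0.962, 0.161], [-0.504, 0.029, -0.863]]
force: [-2.1, -0.2, -0.7]
opening: 0.008
grip_force: 0.9
```

Call:
{"op": "arm_command", "data": {"commands": [{"slide": [-0.75,0,-0.6],"rotation": [0,0,0],"jaw": 255},{"slide": [-0.75,0,-0.6],"rotation": [0,0,0],"jaw": 255},{"slide": [0,0,0],"rotation": [0,0,0],"jaw": 255}]}}

```text
time_s: 19.65
position: [446.0, 20.4, 219.7]
orientation: [[-0.834, -0.271, 0.481], [-0.22, 0.962, 0.16], [-0.506, 0.028, -0.862]]
force: [-1.1, 0.3, 0.3]
opening: 0.006
grip_force: 0.3
```

Call:
{"op": "arm_command", "data": {"commands": [{"slide": [-1.0,0,-0.45],"rotation": [0,0,0],"jaw": 255},{"slide": [-1.0,0,-0.4],"rotation": [0,0,0],"jaw": 255},{"slide": [-1.0,0,-0.1],"rotation": [0,0,0],"jaw": 255},{"slide": [-0.8,0,-0.1],"rotation": [0,0,0],"jaw": 255},{"slide": [0,0,0],"rotation": [0,0,0],"jaw": 255}]}}

```text
time_s: 20.15
position: [473.2, 27.4, 247.5]
orientation: [[-0.834, -0.271, 0.481], [-0.22, 0.962, 0.161], [-0.506, 0.028, -0.862]]
force: [0.1, -0.4, 0.4]
opening: 0.003
grip_force: 0.0
```

```bash
python3 p.py
python3 - <<'E'
from g import *
cv2.imwrite('pics/s6.png',cv2.resize(env.capture('scene')[155:275,260:390],None,fx=5,fy=5,interpolation=cv2.INTER_CUBIC))
E
```

```text
20.15 [473.2  27.4 247.5] [ 0.1 -0.4  0.4] 0.003126720602957177 0.0
[-70.6   77.96 247.47] [-0.11 -0.17  2.26  0.38  0.59 -2.21]
[[-0.86 -0.02  0.51]
 [-0.01  1.    0.04]
 [-0.51  0.03 -0.86]]
```

View pics/s6.png

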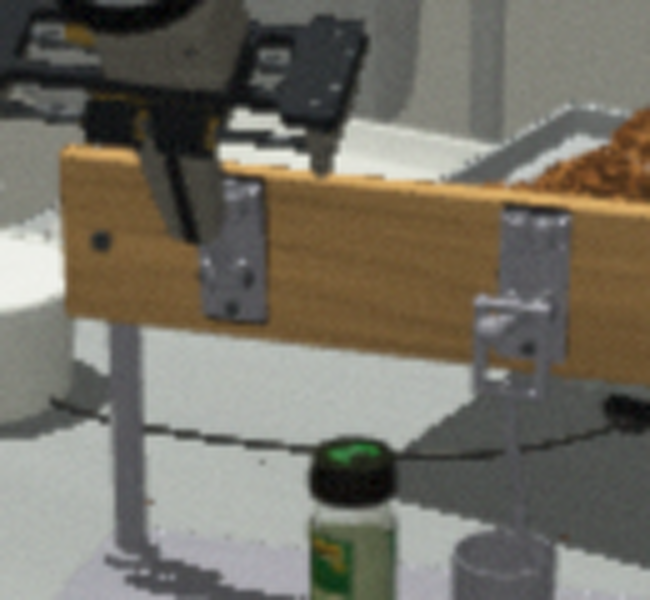

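Call:
{"op": "arm_command", "data": {"commands": [{"slide": [0.8,0,-0.5],"rotation": [0,0,0],"jaw": 255},{"slide": [0.4,0.1,-0.4],"rotation": [0,0.13,0],"jaw": 255},{"slide": [0,0.1,-0.4],"rotation": [0,0.13,0],"jaw": 255},{"slide": [0,0,-0.3],"rotation": [0,0.13,0],"jaw": 255},{"slide": [0,0,0],"rotation": [0,0.13,0],"jaw": 255},{"slide": [0,0,0],"rotation": [0,0,0],"jaw": 255},{"slide": [0,0,0],"rotation": [0,0,0],"jaw": 255}]}}

```text
time_s: 20.9
position: [453.9, 24.5, 253.8]
orientation: [[-0.962, -0.271, 0.001], [-0.271, 0.962, 0.031], [-0.009, 0.03, -1.0]]
force: [0.1, -1.1, 0.3]
opening: 0.004
grip_force: 0.0
```

```bash
python3 p.py
```

```text
20.9 [453.9  24.5 253.8] [ 0.1 -1.1  0.3] 0.004432117385247821 0.0
[-90.    79.93 253.77] [ 0.03  0.04  1.94  0.03  1.16 -1.83]
[[-1.   -0.02  0.01]
 [-0.02  1.    0.03]
 [-0.01  0.03 -1.  ]]
```

Call:
{"op": "arm_command", "data": {"commands": [{"slide": [0,0,-0.8],"rotation": [0,0,0],"jaw": 255},{"slide": [-0.8,0,0],"rotation": [0,0,0],"jaw": 255},{"slide": [-0.7,0,0],"rotation": [0,0,0],"jaw": 255},{"slide": [-0.5,0,0],"rotation": [0,0,0],"jaw": 255},{"slide": [0,0,0],"rotation": [0,0,0],"jaw": 255}]}}

```text
time_s: 21.4
position: [474.4, 29.6, 262.9]
orientation: [[-0.963, -0.271, 0.001], [-0.271, 0.962, 0.03], [-0.009, 0.029, -1.0]]
force: [0.5, 0.2, 0.7]
opening: 0.006
grip_force: 0.0
```

Call:
{"op": "arm_command", "data": {"commands": [{"slide": [-0.3,0,0],"rotation": [0,0,0],"jaw": 255},{"slide": [-0.3,0,0],"rotation": [0,0,0],"jaw": 255},{"slide": [0,0,0],"rotation": [0,0,0],"jaw": 255}]}}

```text
time_s: 21.7
position: [479.5, 31.1, 262.8]
orientation: [[-0.963, -0.271, -0.0], [-0.271, 0.962, 0.03], [-0.008, 0.029, -1.0]]
force: [-1.1, -0.3, 1.8]
opening: 0.002
grip_force: 0.8
```

Call:
{"op": "arm_command", "data": {"commands": [{"slide": [-0.3,0,0],"rotation": [0,0,0],"jaw": 255},{"slide": [0,0,0],"rotation": [0,0,0],"jaw": 255}]}}

```text
time_s: 21.9
position: [482.2, 31.9, 262.9]
orientation: [[-0.963, -0.271, -0.0], [-0.271, 0.962, 0.03], [-0.008, 0.029, -1.0]]
force: [-2.6, -0.2, 1.7]
opening: 0.005
grip_force: 1.4
```

Call:
{"op": "arm_command", "data": {"commands": [{"slide": [-0.2,0,0],"rotation": [0,0,0],"jaw": 255},{"slide": [-0.2,0,0],"rotation": [0,0,0],"jaw": 255}]}}

```text
time_s: 22.1
position: [485.4, 32.8, 262.9]
orientation: [[-0.963, -0.271, -0.001], [-0.271, 0.962, 0.03], [-0.007, 0.029, -1.0]]
force: [-7.4, -1.6, 5.0]
opening: 0.003
grip_force: 3.6
```

Call:
{"op": "arm_command", "data": {"commands": [{"slide": [-0.2,0,0],"rotation": [0,0,0],"jaw": 255},{"slide": [0,0,0],"rotation": [0,0,0],"jaw": 255}]}}

```text
time_s: 22.3
position: [487.8, 33.4, 263.0]
orientation: [[-0.963, -0.271, -0.001], [-0.271, 0.962, 0.03], [-0.008, 0.029, -1.0]]
force: [-4.6, -1.4, 4.1]
opening: 0.003
grip_force: 2.4
```

Call:
{"op": "arm_command", "data": {"commands": [{"slide": [-0.2,0,0],"rotation": [0,0,0],"jaw": 255},{"slide": [0,0,0],"rotation": [0,0,0],"jaw": 255}]}}

```text
time_s: 22.5
position: [489.7, 34.0, 263.0]
orientation: [[-0.963, -0.271, -0.001], [-0.271, 0.962, 0.03], [-0.008, 0.029, -1.0]]
force: [-4.9, -1.2, 3.1]
opening: 0.002
grip_force: 2.4
```

Call:
{"op": "arm_command", "data": {"commands": [{"slide": [-0.15,0,0],"rotation": [0,0,0],"jaw": 255},{"slide": [0,0,0],"rotation": [0,0,0],"jaw": 255}]}}

```text
time_s: 22.7
position: [491.4, 34.4, 263.0]
orientation: [[-0.963, -0.271, 0.0], [-0.27, 0.962, 0.03], [-0.008, 0.029, -1.0]]
force: [-3.9, -0.1, 2.3]
opening: 0.005
grip_force: 1.6
```

Call:
{"op": "arm_command", "data": {"commands": [{"slide": [-0.15,0,0],"rotation": [0,0,0],"jaw": 255},{"slide": [0,0,0],"rotation": [0,0,0],"jaw": 255}]}}

```text
time_s: 22.9
position: [493.1, 34.9, 263.0]
orientation: [[-0.963, -0.271, 0.001], [-0.271, 0.962, 0.03], [-0.009, 0.029, -1.0]]
force: [-3.8, -1.7, 2.6]
opening: 0.003
grip_force: 1.8
```

Call:
{"op": "arm_command", "data": {"commands": [{"slide": [-0.1,0,0],"rotation": [0,0,0],"jaw": 255},{"slide": [0,0,0],"rotation": [0,0,0],"jaw": 255}]}}

```text
time_s: 23.1
position: [493.4, 35.0, 263.0]
orientation: [[-0.963, -0.271, -0.001], [-0.271, 0.962, 0.03], [-0.007, 0.029, -1.0]]
force: [-6.4, -1.4, 5.2]
opening: 0.002
grip_force: 3.3
```

Call:
{"op": "arm_command", "data": {"commands": [{"slide": [-0.05,0,0],"rotation": [0,0,0],"jaw": 255},{"slide": [0,0,0],"rotation": [0,0,0],"jaw": 255}]}}

```text
time_s: 23.3
position: [493.5, 35.0, 263.0]
orientation: [[-0.963, -0.271, -0.002], [-0.271, 0.962, 0.03], [-0.006, 0.029, -1.0]]
force: [-7.6, -2.3, 5.2]
opening: 0.006
grip_force: 4.1
```

Call:
{"op": "arm_command", "data": {"commands": [{"slide": [-0.05,0,0],"rotation": [0,0,0],"jaw": 255},{"slide": [0,0,0],"rotation": [0,0,0],"jaw": 255}]}}

```text
time_s: 23.5
position: [493.6, 35.1, 263.0]
orientation: [[-0.963, -0.271, -0.002], [-0.271, 0.962, 0.029], [-0.006, 0.029, -1.0]]
force: [-9.6, -3.1, 7.9]
opening: 0.005
grip_force: 4.9
```

Call:
{"op": "arm_command", "data": {"commands": [{"slide": [1.0,0,0],"rotation": [0,0,0],"jaw": 255},{"slide": [3,0,0],"rotation": [0,0,0],"jaw": 255},{"slide": [4,0,-3],"rotation": [0,0,0],"jaw": 255},{"slide": [4,4,-3],"rotation": [0,0,0],"jaw": 255},{"slide": [2,4.5,0],"rotation": [0,0,0],"jaw": 255},{"slide": [0,4.5,0],"rotation": [0,0,0],"jaw": 255},{"slide": [0,4.5,0],"rotation": [0,0,0],"jaw": 255},{"slide": [0,0,0],"rotation": [0,0,0],"jaw": 255}]}}

```text
time_s: 24.3
position: [322.3, 162.8, 320.7]
orientation: [[-0.961, -0.277, 0.002], [-0.277, 0.96, 0.033], [-0.012, 0.031, -0.999]]
force: [-0.4, -0.1, 0.1]
opening: 0.007
grip_force: 0.0
```

Run:
```python
from g import *
st();im=env.capture('scene');cv2.imwrite('pics/final.png',im)
for n in ('peg_laden','peg_spare','mount_laden','mount_spare','ladle'):
    for r in env.outline_of('scene',n)[:2]:
        ys,xs=np.where(r['mask']);print(n,round(r['score'],2),np.round(r['at']),xs.min(),xs.max(),ys.min(),ys.max(),'top col',xs[ys<=ys.min()+2].mean(),'by3rows',[round(xs[ys==y].mean(),1) for y in range(ys.min(),ys.max()+1,5)])
h=lambda x,y,z:np.array([q[0]+c*x-s*y,q[1]+s*x+c*y,z])
for th in (0,.04,.08,.12,.2,.3):
    print(th,np.round(proj('scene',h(-26-75*np.sin(th),80.5,205+75*np.cos(th))),1),np.round(proj('scene',h(-26,80.5,205)),1))
print('spare folded seen 366.2,186.6; model',np.round(proj('scene',h(-26,-80,280)),1))
o,d=0,0
```

```text
24.3 [322.3 162.8 320.7] [-0.4 -0.1  0.1] 0.007323855638052759 0.0
peg_laden 0.42 [200. 304.] 302 306 182 211 top col 303.5 by3rows [np.float64(303.5), np.float64(303.5), np.float64(nan), np.float64(nan), np.float64(304.5), np.float64(304.5)]
peg_spare 0.41 [220. 360.] 356 366 217 223 top col 362.2173913043478 by3rows [np.float64(364.5), np.float64(358.5)]
mount_laden 0.87 [201. 304.] 300 313 181 218 top col 303.5 by3rows [np.float64(303.5), np.float64(303.5), np.float64(305.5), np.float64(306.0), np.float64(306.5), np.float64(306.5), np.float64(307.0), np.float64(306.5)]
mount_laden 0.39 [269. 360.] 350 370 214 280 top col 358.94736842105266 by3rows [np.float64(357.0), np.float64(369.0), np.float64(363.0), np.float64(362.0), np.float64(364.0), np.float64(nan), np.float64(362.0), np.float64(nan), np.float64(nan), np.float64(363.5), np.float64(360.5), np.float64(360.0), np.float64(360.5), np.float64(361.0)]
mount_spare 0.85 [209. 364.] 354 373 196 226 top col 366.5 by3rows [np.float64(366.5), np.float64(366.5), np.float64(366.5), np.float64(366.5), np.float64(368.1), np.float64(362.2), np.float64(365.5)]
ladle 0.87 [268. 360.] 350 370 214 280 top col 360.11538461538464 by3rows [np.float64(357.0), np.float64(368.5), np.float64(368.0), np.float64(362.0), np.float64(364.0), np.float64(nan), np.float64(362.0), np.float64(363.0), np.float64(nan), np.float64(363.0), np.float64(360.0), np.float64(360.0), np.float64(360.5), np.float64(360.0)]
0 [304.1 181.5] [304.6 209.2]
0.04 [303.7 181.9] [304.6 209.2]
0.08 [303.3 182.3] [304.6 209.2]
0.12 [302.9 182.8] [304.6 209.2]
0.2 [302.1 183.9] [304.6 209.2]
0.3 [301.2 185.5] [304.6 209.2]
spare folded seen 366.2,186.6; model [366.1 187.7]<stdin>:5: RuntimeWarning: Mean of empty slice.
  ret = ret.dtype.type(ret / rcount)
```

```bash
python3 -c "
from rig import env
print(env.close_job())"
```

```text
the job is handed in; nothing more can be done
None
```

I handed the job in at about 24 s. The ladle hangs by its eye on the other peg, which is down on its stop, and the emptied peg is pressed home in its clip. I judged "home" by feel (firm stop, about 13 N) and a mask check; I took no force readings above 13 N on either peg, and I didn't re-check the other objects afterwards.

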